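# Put the capped specimen moulds back on their own trays

### The arm

A 7-joint arm with a two-finger parallel gripper is mounted at the origin on the work surface. World frame = base frame: x ahead of the robot, y to its left, z up, the work surface at z = 0. Lengths are in m, angles in rad, forces in N, time in s.
With the tool pointing down it reaches from about 0.425 to 0.975 m from the base axis. Payload 16.7 kg.
Tool frame: the origin (TCP) lies between the finger pads; the fingertips stand 22 mm ahead of it and the grasp point (between the pads) lies 3 mm ahead of it; z points along the fingers, y is the direction in which the jaws open and shut (so a half turn about z gives the same grasp; the last joint's range is limited). The gripper opens to 85 mm and grips with 20 to 120 N. Pads are 22 mm wide; open, the fingers measure 114 mm over their backs; the gripper's body (76 mm by 85 mm) begins 54 mm behind the grasp point. The pads swing forward as they close: fully open they stand 13 mm farther back than shut.
Start: joints at [0.979, 0.426, 0.074, 1.606, -0.034, 1.111, -0.067], TCP at [0.289, -0.61, 0.253] pointing down, gripper open.
Joint ranges: [-2.85, 2.85], [-0.5, 2.14], [-1.23, 1.37], [0.21, 2.46], [-1.02, 4.16], [0.16, 2.05], [-2.73, 2.73]. Speed limits (rad/s): [1.89, 1.89, 2.39, 2.39, 3.01, 3.01, 3.01].

### API

Orientations are given as a rotation vector (axis times angle).
In Python, from bench import manip gives the robot as it stands.
- The arm moves only by the tool jog_arm, never from a script. Its arguments are lists of equal length, an entry for each row: "twist": the turn, a rotation vector about the tool's x, y, z in degrees, a list of three; "linear": the shift along the tool's x, y, z in cm, a list of three; "jaw": the finger opening in cm, from 0 to 8.54. A call has 1 to 20 rows; each row shifts and turns the commanded pose from where the row before left it, along the tool's axes as they then stand; what a row does not reach is not made up. A row lasts 1/10 s, in which the tool goes at most 50 mm and 8.59 degrees, less where a joint would pass 70% of its speed; a pose out of reach is approached as far as the arm can. A call with a gripper value outside its range is refused whole. The fingers move at their own pace and stop on an object; "grip_force" is the grip in N (left out, the last holds). Time passes only in rows, so rows that do not move let the fingers close. It gives the time, the measured TCP pose, the force and the opening at its end, in the units of the state.
- manip.sense(): the state, without advancing time (a new reading comes with each control period).
- manip.capture(name): name is "scene" or "top" or "wrist"; returns (picture, depth): 420x560x3 uint8, red, green, blue; 420x560 float32, m along the optical axis (not along the pixel's ray), 0 where there is no reading.
- manip.camera_info(name): a dict with "K" (3x3 intrinsics, pixels), "R" (3x3) and "t" (3): a world point X has camera coordinates R X + t; the wrist camera has in their place "hand_eye" (4x4, takes a point from camera to tool coordinates, whose origin is the TCP and whose axes are the flange's). Camera axes: x right, y down, z forward; pixel columns grow to the right and rows downward; lengths in m; the calibration is good to about 2 mm. The wrist camera is an equidistant fisheye: a pixel r from the principal point sees the ray r / f radians off the axis. A picture is of the moment at which its call begins: read the wrist's pose just before it. camera_info takes no time and is no camera call.
- manip.job_done(): hands the job in, once; it reports no verdict.
The state is a dict: "time": time; "qpos": joint angles; "qd": joint speeds; "tau": joint torques, N m; "tcp_pos": TCP position; "tcp_rot": TCP orientation; "contact_force": force on the tool from outside, world axes, zero at the start; "wrist_torque": the same for the moment, N m; "finger_gap": finger opening in m.
Only numpy, scipy, OpenCV 4.12 (cv2) and the standard library are available. Lean on these libraries where they do the work, as an engineer would, in place of code of your own. Each camera call takes 0.05 s, during which the arm holds its last target.

### The job

The three capped specimen moulds have been set down on each other's trays: move each one to the tray of its own colour, standing flat inside the rim, using the grey spare tray as the free place on the way. Keep the moulds upright, never stand one on the bare bench, and set each down gently rather than letting it drop. Leave the spare tray empty, and leave the funnel, mallet and scraper as they are.

Things in the scene. Friction and masses are not known exactly. Their poses are not given: they have to be found in the camera images.
- mould_red: Loose upright steel mould with red cap, 120 mm high, 0.45 to 0.85 kg. From below: dark foot 80 mm diameter, 8 mm high; dark body 60 mm diameter, two tie rods within the foot's outline, up to 78 mm; red cap disc 66 mm diameter, up to 86 mm; on it a red round lifting knob 32 mm diameter, 86 to 120 mm. All one piece. Origin: centre of the underside, z up. Starts on the blue tray.
- mould_blue: Loose upright steel mould with blue cap, 120 mm high, 0.45 to 0.85 kg. From below: dark foot 80 mm diameter, 8 mm high; dark body 60 mm diameter, two tie rods within the foot's outline, up to 78 mm; blue cap disc 66 mm diameter, up to 86 mm; on it a blue round lifting knob 32 mm diameter, 86 to 120 mm. All one piece. Origin: centre of the underside, z up. Starts on the yellow tray.
- mould_yellow: Loose upright steel mould with yellow cap, 120 mm high, 0.45 to 0.85 kg. From below: dark foot 80 mm diameter, 8 mm high; dark body 60 mm diameter, two tie rods within the foot's outline, up to 78 mm; yellow cap disc 66 mm diameter, up to 86 mm; on it a yellow round lifting knob 32 mm diameter, 86 to 120 mm. All one piece. Origin: centre of the underside, z up. Starts on the red tray.
- tray_red: Round shallow red tray fixed to the bench, the place of the red-capped mould, 116 mm outer diameter, flat floor 8 mm above the bench, rim 5 mm thick and 14 mm high (106 mm inside diameter). Origin: its centre, at bench height; z up.
- tray_blue: Round shallow blue tray fixed to the bench, the place of the blue-capped mould, 116 mm outer diameter, flat floor 8 mm above the bench, rim 5 mm thick and 14 mm high (106 mm inside diameter). Origin: its centre, at bench height; z up.
- tray_yellow: Round shallow yellow tray fixed to the bench, the place of the yellow-capped mould, 116 mm outer diameter, flat floor 8 mm above the bench, rim 5 mm thick and 14 mm high (106 mm inside diameter). Origin: its centre, at bench height; z up.
- tray_spare: Round shallow plain grey tray fixed to the bench (the spare: empty at the start), 116 mm outer diameter, flat floor 8 mm above the bench, rim 5 mm thick and 14 mm high (106 mm inside diameter). Origin: its centre, at bench height; z up.
- funnel: Bystander: loose black funnel on a round foot, upright, foot 90 mm diameter, mouth 72 mm diameter, 97 mm high. Origin: centre of its underside.
- mallet: Bystander: loose mallet lying on the bench, 220 mm long, pale wooden handle and black head. Origin: on the bench under its middle; the handle points along its own -x.
- scraper: Bystander: loose flat scraper lying on the bench, 240 mm long, dark wooden handle and steel blade. Origin: on the bench under its middle; the handle points along its own -x.
There are look-alikes about, which are no part of the job. What is meant by the tray_yellow is not green, and is the smaller of those in its own colour.

How it is judged:
By the outcome, as a careful person would: the job done as asked, in the order asked, and still so for the second after the job is handed in, with the robot touching nothing.
It also fails if it takes over 115 s, if anything falls off the work surface, if the arm or the gripper's body presses on something with over 40 N, if the wrist force passes 120 N, or if a joint passes its speed limit or range.

## Working session

There is one attempt and no reset: what is moved stays moved. The work goes in short steps, Python scripts to look and compute and a tool call to move; the robot and the scene stay as the last step left them, time stands still between calls to the robot, and variables do not carry over. Pictures are saved under pics/ and viewed, and the job is handed in when it is done.

Besides the shell and the picture viewer there is one more tool, called after "Call:" as a command line: name --argument value ..., lists and objects as JSON in quotes. jog_arm: Moves the arm, as the interface text tells. Its arguments: {"type":"object","properties":{"twist":{"type":"array"},"linear":{"type":"array"},"jaw":{"type":"array"},"grip_force":{"type":"number"}},"required":["twist","linear","jaw"]}

```bash
mkdir -p pics; ls
cat > h.py <<'E'
import numpy as np, cv2
from bench import manip
from scipy.spatial.transform import Rotation as Rn
def cap(name,tag):
    p,d=manip.capture(name)
    cv2.imwrite(f'pics/{tag}.png',p[:,:,::-1]); np.save(f'pics/{tag}.npy',d); return p,d
def world(name,d,u,v,depth=None):
    c=manip.camera_info(name);K=np.array(c['K']);R=np.array(c['R']);t=np.array(c['t'])
    z=d[int(v),int(u)] if depth is None else depth
    X=np.array([(u-K[0,2])/K[0,0]*z,(v-K[1,2])/K[1,1]*z,z])
    return R.T@(X-t)
E
python3 - <<'E'
from h import *
s=manip.sense(); print(s)
for n in ('scene','top'):
    cap(n,n+'0'); print(n,manip.camera_info(n))
print(manip.camera_info('wrist'))
E
```

```text
pics
{'time': 0.0, 'qpos': array([ 0.97846377,  0.42675441,  0.0738741 ,  1.60661936, -0.0340946 ,
        1.1107932 , -0.06713062]), 'qd': array([-1.46685896e-03, -1.76185534e-03,  1.62811563e-03,  1.38183129e-04,
        1.84437892e-05, -6.99120955e-04, -1.94946655e-04]), 'tau': array([-1.79855806e-04, -9.49820638e+01,  3.76062378e+00, -4.63509822e+01,
        1.90583052e-02,  1.01391639e-02, -3.91919934e-05]), 'tcp_pos': array([ 0.28903383, -0.60956223,  0.25259088]), 'tcp_rot': array([-3.06370432e+00, -6.89530262e-01,  6.25247200e-04]), 'contact_force': array([-0.93948405,  0.09003202,  0.10778062]), 'wrist_torque': array([-0.01038954, -0.03832567,  0.03565691]), 'finger_gap': 0.0854424368751488}
scene {'K': array([[411.20074949,   0.        , 280.49621058],
       [  0.        , 411.20074949, 204.14877372],
       [  0.        ,   0.        ,   1.        ]]), 'R': array([[ 0.60004557,  0.799849  , -0.01367075],
       [ 0.50185848, -0.38969154, -0.77219076],
       [-0.62296338,  0.45648886, -0.63524369]]), 't': array([-0.35287497, -0.27887108,  1.21819231])}
top {'K': array([[4
[... 161 characters left out ...]
.01773588, -0.99983659,  0.00349736],
       [-0.97152473,  0.01640686, -0.23636943],
       [ 0.23627343, -0.00758999, -0.97165697]]), 't': array([0.01017545, 0.62600196, 0.70732778])}
{'K': array([[325.1922621 ,   0.        , 280.59687656],
       [  0.        , 325.1922621 , 208.21976734],
       [  0.        ,   0.        ,   1.        ]]), 'hand_eye': array([[-1.17875895e-03, -9.46249115e-01, -3.23436582e-01,
         8.31365235e-02],
       [ 9.99998390e-01, -1.55310703e-03,  8.99307969e-04,
         6.89050934e-04],
       [-1.35330100e-03, -3.23435002e-01,  9.46249422e-01,
        -1.20131938e-01],
       [ 0.00000000e+00,  0.00000000e+00,  0.00000000e+00,
         1.00000000e+00]])}
```

View pics/scene0.png

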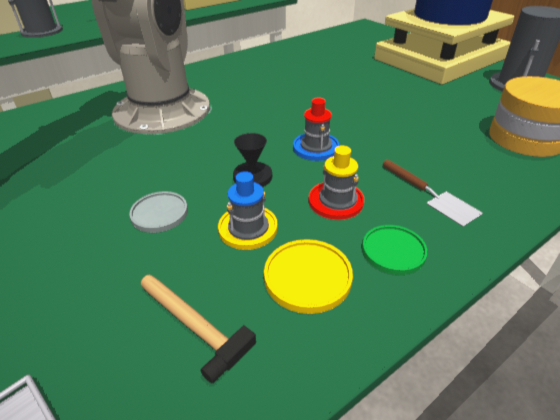

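View pics/top0.png

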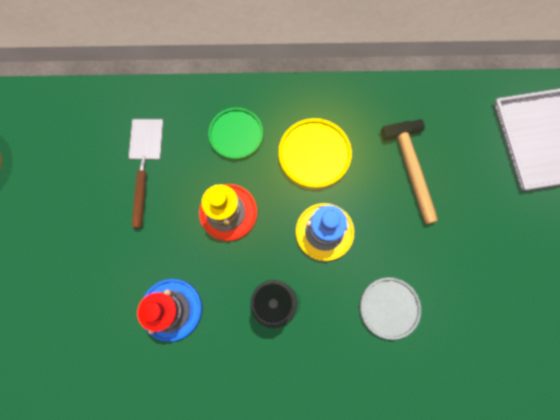

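Scene 560x420 view: the blue-capped mould stands at (247,205), yellow at (340,175), red at (317,125), and the spare grey tray is at (159,210). In the top view, three things could pass for the yellow tray: the small yellow one under the blue mould (325,232), the large yellow one (315,153), and the green one (236,133). By the description I choose the small one at (325,232). The spare is the grey round tray (390,308), not the white rectangular tray (530,140).

```bash
cat > meas.py <<'E'
from h import *
def cloud(name,d):
    c=manip.camera_info(name);K=np.array(c['K']);R=np.array(c['R']);t=np.array(c['t'])
    v,u=np.mgrid[:420,:560]
    X=np.stack([(u-K[0,2])/K[0,0]*d,(v-K[1,2])/K[1,1]*d,d],-1)
    return (X-t)@R
def fitc(P):
    A=np.c_[2*P,np.ones(len(P))];s=np.linalg.lstsq(A,(P**2).sum(1),rcond=None)[0]
    return s[:2],np.sqrt(s[2]+s[0]**2+s[1]**2)
def report(tag,name):
    p=cv2.imread(f'pics/{tag}.png');d=np.load(f'pics/{tag}.npy');W=cloud(name,d)
    hsv=cv2.cvtColor(p,cv2.COLOR_BGR2HSV);H,S,V=[hsv[...,i].astype(int) for i in range(3)]
    reg=(d>0)&(W[...,0]>.3)&(W[...,0]<1.1)&(abs(W[...,1])<.5)
    cols={'red':((H<6)|(H>174))&(S>150)&(V>70),'blue':(H>100)&(H<125)&(S>150)&(V>70),'yellow':(H>18)&(H<34)&(S>150)&(V>70),'grey':(S<70)&(V>100),'green':(H>55)&(H<75)&(S>200)&(V>130)}
    for k,m in cols.items():
        m=m&reg
        for lab,lo,hi in (('tray',.003,.03),('disc',.083,.1),('knob',.118,.15)):
            mm=(m&(W[...,2]>lo)&(W[...,2]<hi)).astype(np.uint8)
            mm=cv2.morphologyEx(mm,cv2.MORPH_CLOSE,np.ones((3,3)))
            n,L,st,ce=cv2.connectedComponentsWithStats(mm)
            for i in range(1,n):
                if st[i,4]<40: continue
                Q=W[(L==i)&(d>0)]; 
                c2,r=cv2.minEnclosingCircle(Q[:,:2].astype(np.float32))
                print(name,k,lab,'px',ce[i].round(),'n',st[i,4],'encl',np.round(c2,4),round(r,4),'mean',Q.mean(0).round(4),'zmax',np.percentile(Q[:,2],95).round(4))
E
python3 - <<'E'
from meas import *
report('top0','top');report('scene0','scene')
im=cv2.imread('pics/top0.png')[180:270,180:380];cv2.imwrite('pics/crop0.png',cv2.resize(im,None,fx=4,fy=4,interpolation=cv2.INTER_CUBIC))
E
```

```text
top red tray px [235. 220.] n 880 encl [0.6305 0.1105] 0.0564 mean [0.6161 0.096  0.0094] zmax 0.0147
top red disc px [159. 312.] n 767 encl [0.4395 0.2212] 0.0326 mean [0.4384 0.2167 0.0935] zmax 0.0958
top red knob px [150. 311.] n 322 encl [0.44   0.2215] 0.0162 mean [0.4397 0.2205 0.127 ] zmax 0.1295
top blue tray px [180. 308.] n 1170 encl [0.4425 0.2177] 0.0582 mean [0.4454 0.1996 0.0093] zmax 0.0147
top blue disc px [327. 233.] n 252 encl [ 0.5825 -0.0806] 0.0284 mean [ 0.5711 -0.0797  0.0937] zmax 0.0957
top blue knob px [331. 224.] n 55 encl [ 0.5894 -0.0825] 0.0152 mean [ 0.5808 -0.0821  0.1272] zmax 0.1294
top yellow tray px [314. 153.] n 4024 encl [ 0.7597 -0.0704] 0.0802 mean [ 0.7552 -0.0689  0.0117] zmax 0.0187
top yellow tray px [321. 239.] n 1057 encl [ 0.5888 -0.083 ] 0.0582 mean [ 0.5736 -0.0754  0.0099] zmax 0.0151
top yellow disc px [220. 204.] n 674 encl [0.633 0.117] 0.0332 mean [0.6288 0.1145 0.0937] zmax 0.0961
top yellow knob px [216. 197.] n 263 encl [0.6327 0.116 ] 0.016 mean [0.6317 0.1159 0.1273] zmax 0.1296
top grey tray px [509. 134.] n 939 encl [ 0.77
[... 1602 characters left out ...]
2275] 0.0319 mean [0.4693 0.2272 0.0164] zmax 0.0238
scene grey tray px [452. 207.] n 709 encl [0.7851 0.2854] 0.0642 mean [0.7954 0.2893 0.003 ] zmax 0.0072
scene grey tray px [158. 212.] n 1813 encl [ 0.4342 -0.2047] 0.0646 mean [ 0.4407 -0.2037  0.0091] zmax 0.0143
scene grey tray px [341. 201.] n 124 encl [0.6352 0.1175] 0.0395 mean [0.6525 0.1069 0.0165] zmax 0.0233
scene grey tray px [252. 229.] n 187 encl [ 0.5932 -0.0822] 0.0383 mean [ 0.6111 -0.0858  0.0168] zmax 0.0228
scene grey tray px [ 38. 401.] n 530 encl [ 0.71   -0.4872] 0.0431 mean [ 0.7118 -0.4914  0.0154] zmax 0.0213
scene green tray px [395. 248.] n 2249 encl [0.8059 0.0981] 0.0582 mean [0.8052 0.0999 0.0087] zmax 0.0139
```

View pics/crop0.png

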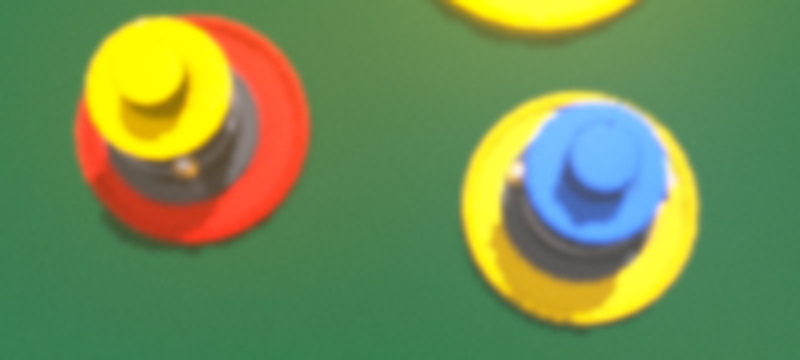

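The crop shows the small yellow tray under the blue cap (blue knob at about top px (331,219)) and the red tray under the yellow cap. The two cameras agree to about 3 mm, and the knob tops measure z≈0.128 as expected. First I turn the tool so that x=+Y, y=+X and z=down, then go above the blue mould.

Call:
jog_arm --twist '[[0,0,-8],[0,0,-8],[0,0,-8],[0,0,-8],[0,0,-8],[0,0,-8],[0,0,-8],[0,0,-8.6],[0,0,0]]' --linear '[[0,0,0],[0,0,0],[0,0,0],[0,0,0],[0,0,0],[0,0,0],[0,0,0],[0,0,0],[0,0,0]]' --jaw '[8.5,8.5,8.5,8.5,8.5,8.5,8.5,8.5,8.5]' --grip_force 50

```text
time: 1.0
tcp_pos: [0.289, -0.6098, 0.2529]
tcp_rot: [-2.219, -2.223, -0.001]
contact_force: [0.2, -0.0, 0.5]
finger_gap: 0.085
```

Call:
jog_arm --twist '[[0,0,0],[0,0,0],[0,0,0],[0,0,0],[0,0,0],[0,0,0],[0,0,0],[0,0,0],[0,0,0],[0,0,0],[0,0,0],[0,0,0],[0,0,0],[0,0,0],[0,0,0],[0,0,0],[0,0,0],[0,0,0],[0,0,0],[0,0,0]]' --linear '[[1.5,1,0],[3,1.7,0],[3,1.7,0],[3,1.7,0],[3,1.7,0],[3,1.7,0],[3,1.7,0],[3,1.7,0],[3,1.7,0],[3,1.7,0],[3,1.7,0],[3,1.7,0],[3,1.7,0],[3,1.7,0],[3,1.7,0],[3,1.7,0],[3,1.7,0],[3,1.7,0],[0.28,0.3,0],[0,0,0]]' --jaw '[8.5,8.5,8.5,8.5,8.5,8.5,8.5,8.5,8.5,8.5,8.5,8.5,8.5,8.5,8.5,8.5,8.5,8.5,8.5,8.5]'

```text
time: 3.0
tcp_pos: [0.5916, -0.0807, 0.2531]
tcp_rot: [-2.223, -2.219, -0.0]
contact_force: [0.1, -0.7, -0.3]
finger_gap: 0.0848
```

```bash
cat >> meas.py <<'E'
def wcloud(d,s):
    c=manip.camera_info('wrist');K=np.array(c['K']);T=np.array(c['hand_eye'])
    v,u=np.mgrid[:420,:560];x=(u-K[0,2])/K[0,0];y=(v-K[1,2])/K[1,1];r=np.hypot(x,y)+1e-9
    k=np.tan(r)/r
    X=np.stack([x*k*d,y*k*d,d],-1)
    P=X@T[:3,:3].T+T[:3,3]
    return P@Rn.from_rotvec(s['tcp_rot']).as_matrix().T+s['tcp_pos']
def wrist(tag):
    s=manip.sense();p,d=cap('wrist',tag);W=wcloud(d,s)
    hsv=cv2.cvtColor(p,cv2.COLOR_RGB2HSV);H,S,V=[hsv[...,i].astype(int) for i in range(3)]
    cols={'red':((H<6)|(H>174))&(S>150)&(V>70),'blue':(H>100)&(H<125)&(S>150)&(V>70),'yellow':(H>18)&(H<34)&(S>150)&(V>70),'grey':(S<50)&(V>100)}
    print('tcp',s['tcp_pos'].round(4))
    for k,m in cols.items():
        for lab,lo,hi in (('tray',.004,.02),('disc',.085,.1),('knob',.119,.14)):
            mm=(m&(d>0)&(W[...,2]>lo)&(W[...,2]<hi)).astype(np.uint8)
            mm=cv2.morphologyEx(mm,cv2.MORPH_CLOSE,np.ones((3,3)))
            n,L,st,ce=cv2.connectedComponentsWithStats(mm)
            for i in range(1,n):
                if st[i,4]<60: continue
                Q=W[(L==i)&(d>0)]; c2,r=cv2.minEnclosingCircle(Q[:,:2].astype(np.float32))
                print(k,lab,'px',ce[i].round(),'n',st[i,4],'encl',np.round(c2,4),round(r,4),'z95',np.percentile(Q[:,2],95).round(4))
E
python3 -c "
from meas import *
wrist('w1')"
```

```text
tcp [ 0.5916 -0.0807  0.2531]
red tray px [317.  32.] n 2731 encl [0.6324 0.1089] 0.0575 z95 0.014
blue disc px [279. 190.] n 2492 encl [ 0.5903 -0.0835] 0.033 z95 0.0949
blue knob px [279. 208.] n 1215 encl [ 0.5901 -0.0835] 0.016 z95 0.1287
yellow tray px [419. 166.] n 1329 encl [ 0.7553 -0.0699] 0.076 z95 0.0184
yellow tray px [247. 157.] n 1246 encl [ 0.5802 -0.0782] 0.0566 z95 0.0142
yellow tray px [319. 177.] n 220 encl [ 0.622  -0.0798] 0.0436 z95 0.0145
yellow disc px [321.   8.] n 109 encl [0.629  0.0907] 0.0204 z95 0.0933
grey tray px [327.  29.] n 98 encl [0.6428 0.0843] 0.0198 z95 0.0166
grey tray px [300. 158.] n 348 encl [ 0.6087 -0.0685] 0.0303 z95 0.0168
grey tray px [163. 258.] n 3617 encl [ 0.4375 -0.2033] 0.0579 z95 0.014
grey tray px [418. 402.] n 652 encl [ 0.7579 -0.3327] 0.2921 z95 0.0202
```

View pics/w1.png

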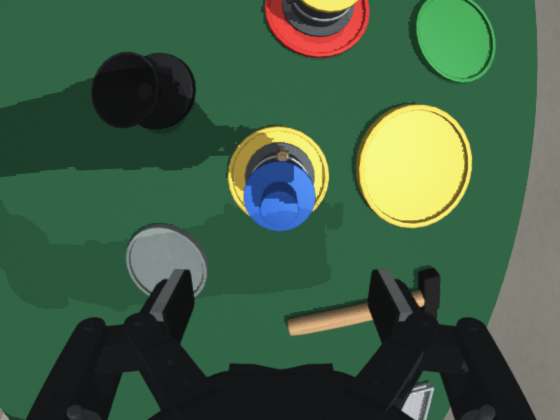

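The wrist picture shows the blue knob at (279,208), between the jaws, and the spare tray at (163,258). Measured knob centre is (0.590, -0.0835). Descending now, with the jaw part closed.

Call:
jog_arm --twist '[[0,0,0],[0,0,0],[0,0,0],[0,0,0],[0,0,0],[0,0,0],[0,0,0],[0,0,0],[0,0,0],[0,0,0],[0,0,0],[0,0,0]]' --linear '[[-0.25,-0.15,0],[0,0,1.5],[0,0,1.5],[0,0,1.5],[0,0,1.5],[0,0,1.5],[0,0,1.5],[0,0,1.5],[0,0,1.5],[0,0,0.7],[0,0,0.6],[0,0,0]]' --jaw '[5.5,5.5,5.5,5.5,5.5,5.5,5.5,5.5,5.5,5.5,5.5,5.5]'

```text
time: 4.25
tcp_pos: [0.5899, -0.0847, 0.1197]
tcp_rot: [-2.222, -2.22, 0.0]
contact_force: [0.4, -0.2, 0.4]
finger_gap: 0.055
```

Call:
jog_arm --twist '[[0,0,0],[0,0,0],[0,0,0],[0,0,0],[0,0,0],[0,0,0],[0,0,0],[0,0,0]]' --linear '[[0,0,0],[0,0,0],[0,0,0],[0,0,0],[0,0,0],[0,0,0],[0,0,0],[0,0,0]]' --jaw '[4.5,4,3.5,3,2.5,2.5,2.5,2.5]' --grip_force 50

```text
time: 5.05
tcp_pos: [0.5902, -0.0848, 0.121]
tcp_rot: [2.222, 2.22, 0.0]
contact_force: [-2.7, 0.1, 6.1]
finger_gap: 0.0309
```

Call:
jog_arm --twist '[[0,0,0],[0,0,0],[0,0,0],[0,0,0],[0,0,0],[0,0,0],[0,0,0],[0,0,0],[0,0,0],[0,0,0],[0,0,0]]' --linear '[[0,0,-0.3],[0,0,-0.7],[0,0,-1.5],[0,0,-1.5],[0,0,-1.5],[0,0,-1.5],[0,0,-1.5],[0,0,-1],[0,0,-0.5],[0,0,0],[0,0,0]]' --jaw '[2.5,2.5,2.5,2.5,2.5,2.5,2.5,2.5,2.5,2.5,2.5]'

```text
time: 6.15
tcp_pos: [0.5897, -0.0848, 0.2198]
tcp_rot: [-2.222, -2.22, 0.001]
contact_force: [-0.9, -0.4, -6.8]
finger_gap: 0.031
```

```bash
python3 -c "
from meas import *
wrist('w2'); cap('scene','s2'); report('s2','scene')" | grep -v 'green'
```

```text
tcp [ 0.5897 -0.0848  0.2198]
red tray px [323.  26.] n 2824 encl [0.6342 0.1021] 0.0588 z95 0.0139
yellow tray px [431. 168.] n 1655 encl [ 0.7554 -0.0697] 0.0761 z95 0.0182
yellow tray px [252. 154.] n 1831 encl [ 0.5731 -0.0654] 0.0519 z95 0.014
yellow tray px [324. 164.] n 154 encl [ 0.6264 -0.0643] 0.0325 z95 0.0142
grey tray px [158. 273.] n 5002 encl [ 0.4377 -0.2038] 0.0581 z95 0.0139
grey tray px [409. 410.] n 186 encl [ 0.7378 -0.3095] 0.26 z95 0.0202
scene red tray px [333. 205.] n 781 encl [0.6343 0.1114] 0.0585 mean [0.6457 0.0939 0.0093] zmax 0.0142
scene red disc px [317. 116.] n 255 encl [0.442  0.2226] 0.0337 mean [0.4503 0.2144 0.0935] zmax 0.099
scene red knob px [318. 103.] n 111 encl [0.4414 0.2237] 0.0182 mean [0.4448 0.2192 0.1251] zmax 0.1284
scene blue tray px [313. 150.] n 465 encl [0.4455 0.2166] 0.059 mean [0.4562 0.2005 0.0092] zmax 0.0141
scene yellow tray px [247. 227.] n 2061 encl [ 0.5909 -0.0821] 0.0591 mean [ 0.5919 -0.0841  0.0089] zmax 0.0142
scene yellow tray px [308. 276.] n 5151 encl [ 0.757 -0.069] 0.0766 mean [ 0.7611 -0.0713  0.0116] zmax 0.
[... 160 characters left out ...]
53 0.1171] 0.0166 mean [0.6377 0.114  0.1258] zmax 0.1288
scene grey tray px [319. 146.] n 96 encl [0.444  0.2203] 0.0385 mean [0.4604 0.2159 0.0164] zmax 0.0235
scene grey tray px [452. 207.] n 575 encl [0.7864 0.291 ] 0.0633 mean [0.7965 0.288  0.0032] zmax 0.0077
scene grey tray px [158. 212.] n 1807 encl [ 0.4391 -0.2023] 0.0592 mean [ 0.4406 -0.2036  0.0091] zmax 0.0143
scene grey tray px [340. 202.] n 153 encl [0.636  0.1157] 0.0388 mean [0.6535 0.106  0.0164] zmax 0.0247
scene grey tray px [ 38. 401.] n 531 encl [ 0.7108 -0.489 ] 0.0431 mean [ 0.7119 -0.4914  0.0155] zmax 0.0213
scene grey knob px [241. 176.] n 123 encl [ 0.5926 -0.0825] 0.0366 mean [ 0.6026 -0.0936  0.1417] zmax 0.15
```

View pics/s2.png

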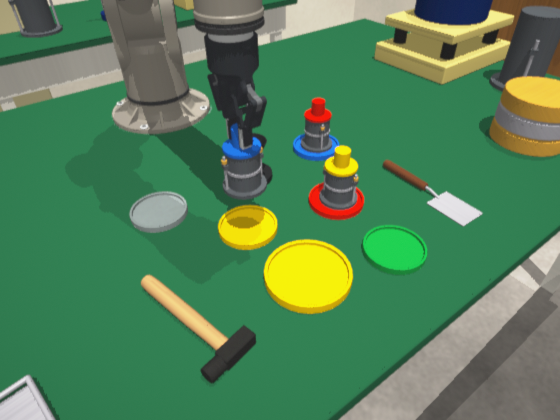

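The scene picture shows the blue mould held upright at (243,165) and the yellow tray free at (247,227). Carrying it to the spare tray (0.438, -0.203).

Call:
jog_arm --twist '[[0,0,0],[0,0,0],[0,0,0],[0,0,0],[0,0,0],[0,0,0],[0,0,0],[0,0,0],[0,0,0],[0,0,0],[0,0,0],[0,0,0],[0,0,0]]' --linear '[[-0.4,-0.5,0],[-0.8,-1.1,0],[-1.4,-1.8,0],[-1.6,-2,0],[-1.6,-2,0],[-1.6,-2,0],[-1.6,-2,0],[-1.4,-1.8,0],[-0.8,-1.0,0],[-0.5,-0.7,0],[-0.3,-0.3,0],[0,0,0],[0,0,0]]' --jaw '[2.5,2.5,2.5,2.5,2.5,2.5,2.5,2.5,2.5,2.5,2.5,2.5,2.5]'

```text
time: 7.55
tcp_pos: [0.4385, -0.2042, 0.2203]
tcp_rot: [2.221, 2.222, 0.001]
contact_force: [0.5, 0.5, -5.2]
finger_gap: 0.0308
```

Call:
jog_arm --twist '[[0,0,0],[0,0,0],[0,0,0],[0,0,0],[0,0,0],[0,0,0],[0,0,0],[0,0,0],[0,0,0]]' --linear '[[0,0,0.8],[0,0,1.5],[0,0,1.5],[0,0,1.5],[0,0,1.2],[0,0,1],[0,0,0.5],[0,0,0],[0,0,0]]' --jaw '[2.5,2.5,2.5,2.5,2.5,2.5,2.5,2.5,2.5]'

```text
time: 8.45
tcp_pos: [0.4382, -0.2047, 0.1406]
tcp_rot: [2.222, 2.221, 0.0]
contact_force: [0.1, 1.0, -6.6]
finger_gap: 0.0308
```

```bash
python3 -c "
from meas import *
print(manip.sense()['tcp_pos'])
cap('scene','s3'); cap('top','t3')
a=cv2.imread('pics/s3.png')[130:250,100:260];b=cv2.imread('pics/t3.png')[240:360,310:470]
cv2.imwrite('pics/c3.png',cv2.resize(np.vstack([a,b]),None,fx=2.5,fy=2.5,interpolation=cv2.INTER_CUBIC))
d=np.load('pics/t3.npy');W=cloud('top',d)
"
```

```text
[ 0.43823487 -0.20468943  0.14061479]
```

View pics/c3.png

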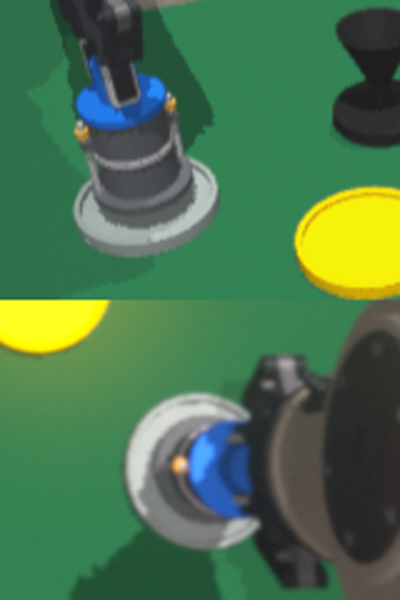

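The crop shows the blue mould centred over the grey tray, foot inside the rim. Lowering it slowly.

Call:
jog_arm --twist '[[0,0,0],[0,0,0],[0,0,0],[0,0,0],[0,0,0],[0,0,0],[0,0,0],[0,0,0],[0,0,0],[0,0,0]]' --linear '[[0,0,0.5],[0,0,0.4],[0,0,0.3],[0,0,0.2],[0,0,0.2],[0,0,0.1],[0,0,0.1],[0,0,0.1],[0,0,0],[0,0,0]]' --jaw '[2.5,2.5,2.5,2.5,2.5,2.5,2.5,2.5,2.5,2.5]'

```text
time: 9.55
tcp_pos: [0.438, -0.2047, 0.1214]
tcp_rot: [2.222, 2.221, 0.0]
contact_force: [-0.2, -0.3, -5.6]
finger_gap: 0.0305
```

Call:
jog_arm --twist '[[0,0,0],[0,0,0],[0,0,0]]' --linear '[[0,0,0.1],[0,0,0.0],[0,0,0]]' --jaw '[2.5,2.5,2.5]'

```text
time: 9.85
tcp_pos: [0.4381, -0.2047, 0.121]
tcp_rot: [2.222, 2.22, -0.0]
contact_force: [-4.2, 2.3, 10.5]
finger_gap: 0.0306
```

Contact is confirmed: the force changed from -6 N to +10 N at z=0.121. Opening gently and rising.

Call:
jog_arm --twist '[[0,0,0],[0,0,0],[0,0,0],[0,0,0],[0,0,0],[0,0,0],[0,0,0],[0,0,0],[0,0,0],[0,0,0],[0,0,0],[0,0,0],[0,0,0]]' --linear '[[0,0,-0.05],[0,0,0],[0,0,0],[0,0,0],[0,0,0],[0,0,0],[0,0,-1.5],[0,0,-2],[0,0,-2],[0,0,-2],[0,0,-2],[0,0,-2],[0,0,-1.5]]' --jaw '[3,3.5,4,4.5,5,5.5,5.5,5.5,5.5,5.5,5.5,5.5,5.5]'

```text
time: 11.15
tcp_pos: [0.4381, -0.2047, 0.2521]
tcp_rot: [2.222, 2.22, 0.001]
contact_force: [0.8, -0.4, -0.0]
finger_gap: 0.055
```

Call:
jog_arm --twist '[[0,0,0],[0,0,0],[0,0,0],[0,0,0],[0,0,0],[0,0,0],[0,0,0],[0,0,0],[0,0,0],[0,0,0],[0,0,0],[0,0,0],[0,0,0]]' --linear '[[1.5,1,0],[3,1.8,0],[3,1.8,0],[3,1.8,0],[3,1.8,0],[3,1.8,0],[3,1.8,0],[3,1.8,0],[3,1.8,0],[3,1.8,0],[2.5,1.5,0],[1,0.8,0],[0,0,0]]' --jaw '[6,6,6,6,6,6,6,6,6,6,6,6,6]'

```text
time: 12.45
tcp_pos: [0.6335, 0.1168, 0.2504]
tcp_rot: [-2.219, -2.222, -0.0]
contact_force: [-1.0, -0.7, -0.2]
finger_gap: 0.0602
```

```bash
python3 -c "
from meas import *
wrist('w4'); cap('scene','s4');cap('top','t4'); report('s4','scene');report('t4','top')" | egrep -v 'green|grey'
```

```text
tcp [0.6335 0.1168 0.2504]
red tray px [279. 163.] n 2378 encl [0.6321 0.1109] 0.0579 z95 0.0144
red disc px [87. 92.] n 1883 encl [0.4226 0.2124] 0.0524 z95 0.0953
red knob px [60. 93.] n 883 encl [0.385  0.2248] 0.0715 z95 0.1287
blue tray px [134.  97.] n 2739 encl [0.4404 0.2174] 0.0605 z95 0.0141
blue disc px [150. 399.] n 443 encl [ 0.4382 -0.2008] 0.0329 z95 0.099
blue knob px [140. 416.] n 115 encl [ 0.5113 -0.0367] 0.1846 z95 0.1287
yellow tray px [381. 262.] n 221 encl [ 0.7728 -0.0083] 0.0396 z95 0.017
yellow tray px [327. 286.] n 235 encl [ 0.6972 -0.044 ] 0.0403 z95 0.0175
yellow tray px [252. 288.] n 304 encl [ 0.5986 -0.0548] 0.0472 z95 0.0138
yellow tray px [413. 301.] n 126 encl [0.7521 0.017 ] 0.1273 z95 0.0183
yellow tray px [255. 336.] n 291 encl [ 0.589  -0.0895] 0.0541 z95 0.0141
yellow tray px [335. 338.] n 96 encl [ 0.7132 -0.1143] 0.0334 z95 0.0175
yellow disc px [265. 178.] n 964 encl [0.6271 0.1299] 0.0277 z95 0.0952
yellow knob px [279. 196.] n 477 encl [0.632  0.1188] 0.0153 z95 0.1287
scene red tray px [333. 205.] n 778 encl [0.6353 0.1108] 0.0582 mean [
[... 415 characters left out ...]
ean [ 0.4505 -0.2049  0.0937] zmax 0.0969
scene blue knob px [147. 164.] n 196 encl [ 0.4398 -0.2008] 0.017 mean [ 0.4442 -0.2025  0.1261] zmax 0.1291
scene yellow tray px [247. 227.] n 2054 encl [ 0.5903 -0.0835] 0.0605 mean [ 0.5918 -0.084   0.0089] zmax 0.014
scene yellow tray px [308. 276.] n 5156 encl [ 0.7577 -0.0683] 0.0768 mean [ 0.7611 -0.0714  0.0116] zmax 0.0184
scene yellow disc px [341. 168.] n 414 encl [0.6358 0.1172] 0.0339 mean [0.6422 0.1088 0.0934] zmax 0.0977
scene yellow knob px [342. 152.] n 174 encl [0.6353 0.1174] 0.0166 mean [0.6376 0.1141 0.1257] zmax 0.1288
top yellow tray px [324. 147.] n 2481 encl [ 0.7601 -0.0702] 0.0791 mean [ 0.7699 -0.0892  0.0117] zmax 0.0187
```

View pics/s4.png

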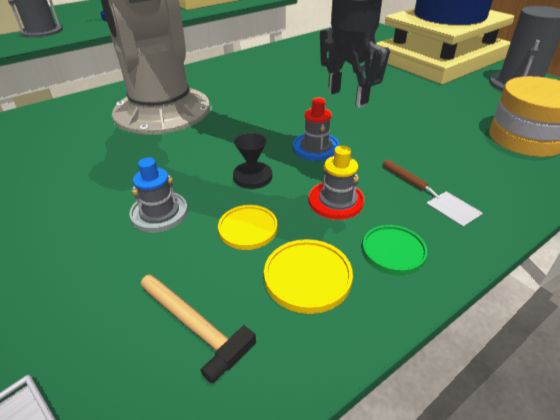

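The scene shows blue standing in the spare tray at (155,195), the small yellow tray empty at (247,227), and the gripper above yellow. Descending.

Call:
jog_arm --twist '[[0,0,0],[0,0,0],[0,0,0],[0,0,0],[0,0,0],[0,0,0],[0,0,0],[0,0,0],[0,0,0],[0,0,0],[0,0,0]]' --linear '[[-0.1,0,1],[0,0,1.5],[0,0,1.5],[0,0,1.5],[0,0,1.5],[0,0,1.5],[0,0,1.5],[0,0,1.5],[0,0,1.0],[0,0,0.45],[0,0,0]]' --jaw '[5.5,5.5,5.5,5.5,5.5,5.5,5.5,5.5,5.5,5.5,5.5]'

```text
time: 13.7
tcp_pos: [0.633, 0.1142, 0.1208]
tcp_rot: [-2.222, -2.22, 0.001]
contact_force: [-0.7, -0.0, 0.5]
finger_gap: 0.055
```

Call:
jog_arm --twist '[[0,0,0],[0,0,0],[0,0,0],[0,0,0],[0,0,0],[0,0,0],[0,0,0],[0,0,0]]' --linear '[[0,0,0],[0,0,0],[0,0,0],[0,0,0],[0,0,0],[0,0,0],[0,0,0],[0,0,0]]' --jaw '[4.5,4,3.5,3,2.5,2.5,2.5,2.5]'

```text
time: 14.5
tcp_pos: [0.6332, 0.1143, 0.122]
tcp_rot: [2.222, 2.221, 0.0]
contact_force: [-3.4, -0.6, 7.3]
finger_gap: 0.0307
```

Call:
jog_arm --twist '[[0,0,0],[0,0,0],[0,0,0],[0,0,0],[0,0,0],[0,0,0],[0,0,0],[0,0,0],[0,0,0],[0,0,0],[0,0,0]]' --linear '[[0,0,-0.3],[0,0,-0.7],[0,0,-1.5],[0,0,-1.5],[0,0,-1.5],[0,0,-1.5],[0,0,-1.5],[0,0,-1],[0,0,-0.5],[0,0,0],[0,0,0]]' --jaw '[2.5,2.5,2.5,2.5,2.5,2.5,2.5,2.5,2.5,2.5,2.5]'

```text
time: 15.6
tcp_pos: [0.6329, 0.1141, 0.2208]
tcp_rot: [-2.222, -2.22, 0.001]
contact_force: [0.6, -0.2, -7.9]
finger_gap: 0.0305
```

Call:
jog_arm --twist '[[0,0,0],[0,0,0],[0,0,0],[0,0,0],[0,0,0],[0,0,0],[0,0,0],[0,0,0],[0,0,0],[0,0,0],[0,0,0],[0,0,0],[0,0,0],[0,0,0]]' --linear '[[-0.5,-0.1,0],[-1,-0.2,0],[-2,-0.4,0],[-2.4,-0.5,0],[-2.4,-0.5,0],[-2.4,-0.5,0],[-2.4,-0.5,0],[-2.4,-0.5,0],[-2,-0.5,0],[-1.2,-0.3,0],[-0.8,-0.2,0],[-0.4,-0.1,0],[0,0,0],[0,0,0]]' --jaw '[2.5,2.5,2.5,2.5,2.5,2.5,2.5,2.5,2.5,2.5,2.5,2.5,2.5,2.5]'

```text
time: 17.0
tcp_pos: [0.5902, -0.0838, 0.2214]
tcp_rot: [-2.221, -2.222, -0.001]
contact_force: [0.7, -0.4, -8.4]
finger_gap: 0.0305
```

Call:
jog_arm --twist '[[0,0,0],[0,0,0],[0,0,0],[0,0,0],[0,0,0],[0,0,0],[0,0,0],[0,0,0],[0,0,0]]' --linear '[[0,0,0.8],[0,0,1.5],[0,0,1.5],[0,0,1.5],[0,0,1.2],[0,0,1],[0,0,0.5],[0,0,0],[0,0,0]]' --jaw '[2.5,2.5,2.5,2.5,2.5,2.5,2.5,2.5,2.5]'

```text
time: 17.9
tcp_pos: [0.5904, -0.0847, 0.1417]
tcp_rot: [2.222, 2.22, 0.001]
contact_force: [0.4, 0.3, -7.6]
finger_gap: 0.0307
```

```bash
python3 -c "
from meas import *
print(manip.sense()['tcp_pos'])
cap('scene','s5'); cap('top','t5')
a=cv2.imread('pics/s5.png')[140:260,170:330];b=cv2.imread('pics/t5.png')[160:280,250:410]
cv2.imwrite('pics/c5.png',cv2.resize(np.vstack([a,b]),None,fx=2.5,fy=2.5,interpolation=cv2.INTER_CUBIC))
"
```

```text
[ 0.59036059 -0.08474012  0.14172649]
```

View pics/c5.png

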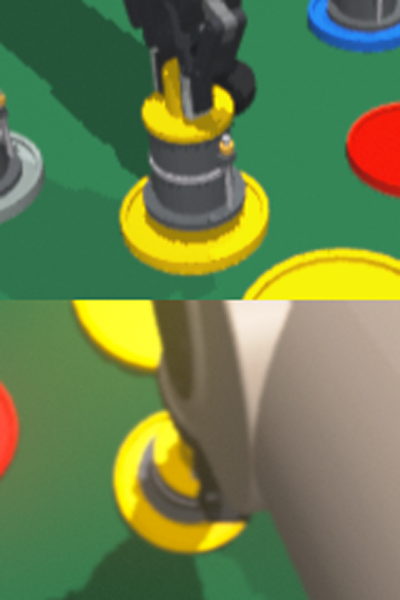

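The crop shows the yellow mould over the small yellow tray, centred, foot within the rim. Lowering.

Call:
jog_arm --twist '[[0,0,0],[0,0,0],[0,0,0],[0,0,0],[0,0,0],[0,0,0],[0,0,0],[0,0,0],[0,0,0],[0,0,0]]' --linear '[[0,0,0.5],[0,0,0.4],[0,0,0.3],[0,0,0.2],[0,0,0.2],[0,0,0.1],[0,0,0.1],[0,0,0.1],[0,0,0.1],[0,0,0]]' --jaw '[2.5,2.5,2.5,2.5,2.5,2.5,2.5,2.5,2.5,2.5]'

```text
time: 19.0
tcp_pos: [0.5902, -0.0848, 0.1221]
tcp_rot: [2.222, 2.22, 0.0]
contact_force: [-4.6, 0.5, 4.7]
finger_gap: 0.0306
```

Seated (fz went from -8 to +5). Releasing, rising, and moving above red.

Call:
jog_arm --twist '[[0,0,0],[0,0,0],[0,0,0],[0,0,0],[0,0,0],[0,0,0],[0,0,0],[0,0,0],[0,0,0],[0,0,0],[0,0,0],[0,0,0],[0,0,0]]' --linear '[[0,0,-0.05],[0,0,0],[0,0,0],[0,0,0],[0,0,0],[0,0,0],[0,0,-1.5],[0,0,-2],[0,0,-2],[0,0,-2],[0,0,-2],[0,0,-2],[0,0,-1.5]]' --jaw '[3,3.5,4,4.5,5,5.5,5.5,5.5,5.5,5.5,5.5,5.5,5.5]'

```text
time: 20.3
tcp_pos: [0.5903, -0.0847, 0.2543]
tcp_rot: [2.221, 2.22, 0.002]
contact_force: [0.2, -0.9, -0.5]
finger_gap: 0.055
```

Call:
jog_arm --twist '[[0,0,0],[0,0,0],[0,0,0],[0,0,0],[0,0,0],[0,0,0],[0,0,0],[0,0,0],[0,0,0],[0,0,0],[0,0,0],[0,0,0],[0,0,0],[0,0,0]]' --linear '[[1.5,-0.8,0],[2.5,-1.3,0],[3,-1.5,0],[3,-1.5,0],[3,-1.5,0],[3,-1.5,0],[3,-1.5,0],[3,-1.5,0],[3,-1.5,0],[2.5,-1.2,0],[1.5,-0.8,0],[1.4,-0.5,0],[0,0,0],[0,0,0]]' --jaw '[5.5,5.5,5.5,5.5,5.5,5.5,5.5,5.5,5.5,5.5,5.5,5.5,5.5,5.5]'

```text
time: 21.7
tcp_pos: [0.4387, 0.2193, 0.2516]
tcp_rot: [-2.221, -2.222, 0.001]
contact_force: [-0.9, -0.4, -0.3]
finger_gap: 0.055
```

```bash
python3 -c "
from meas import *
wrist('w6'); cap('scene','s6'); report('s6','scene')" | egrep -v 'green|grey'
```

```text
tcp [0.4387 0.2193 0.2516]
red tray px [424. 256.] n 1166 encl [0.6316 0.1108] 0.0585 z95 0.0144
red disc px [267. 188.] n 1453 encl [0.4395 0.2216] 0.033 z95 0.095
red knob px [279. 202.] n 1018 encl [0.4392 0.2214] 0.016 z95 0.1287
blue tray px [248. 158.] n 815 encl [0.4277 0.2259] 0.0549 z95 0.0144
blue tray px [322. 178.] n 293 encl [0.4672 0.2195] 0.0514 z95 0.0145
yellow tray px [469. 314.] n 217 encl [ 0.7507 -0.0098] 0.0452 z95 0.0163
yellow tray px [494. 342.] n 115 encl [ 0.8095 -0.0685] 0.0431 z95 0.0174
yellow disc px [390. 387.] n 70 encl [ 0.5896 -0.0571] 0.0204 z95 0.0932
scene red tray px [336. 200.] n 1663 encl [0.6338 0.1121] 0.0592 mean [0.6354 0.1106 0.0087] zmax 0.0139
scene red disc px [317. 116.] n 255 encl [0.4424 0.222 ] 0.0343 mean [0.4501 0.2144 0.0933] zmax 0.0981
scene red knob px [318. 103.] n 108 encl [0.4412 0.2206] 0.0171 mean [0.4457 0.2187 0.1253] zmax 0.1285
scene blue tray px [315. 150.] n 511 encl [0.4448 0.2173] 0.0581 mean [0.4592 0.2041 0.0092] zmax 0.014
scene blue disc px [151. 180.] n 441 encl [ 0.4401 -0.2006] 0.0343 mean [ 0.4506 -0.2049  0.0937] zmax 0.0975
scene blue knob px [147. 165.] n 200 encl [ 0.4406 -0.2009] 0.0169 mean [ 0.4443 -0.2024  0.1258] zmax 0.1293
scene yellow tray px [247. 233.] n 938 encl [ 0.5901 -0.0835] 0.0589 mean [ 0.6061 -0.0943  0.0097] zmax 0.0147
scene yellow tray px [308. 276.] n 5155 encl [ 0.7572 -0.0678] 0.0774 mean [ 0.7612 -0.0712  0.0116] zmax 0.0184
scene yellow disc px [246. 196.] n 500 encl [ 0.5917 -0.0814] 0.0337 mean [ 0.6011 -0.0874  0.0936] zmax 0.0964
scene yellow knob px [244. 179.] n 215 encl [ 0.5911 -0.082 ] 0.0165 mean [ 0.5946 -0.0835  0.126 ] zmax 0.129
```

View pics/s6.png

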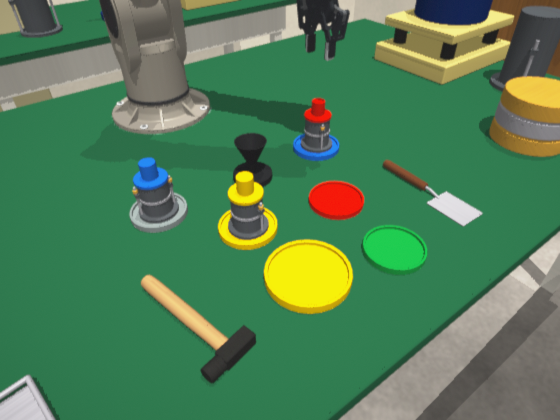

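View pics/w6.png

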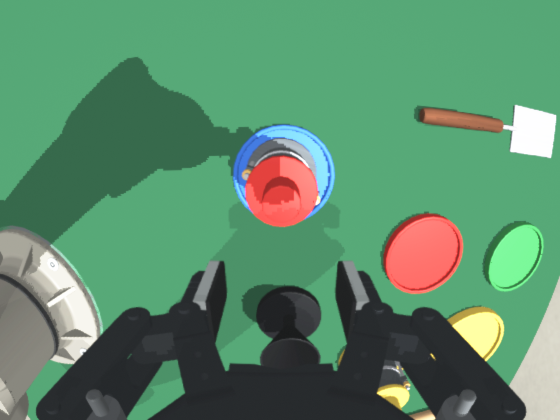

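Yellow stands in its tray at (247,210) in the scene view, and the red tray is empty at (336,200). The wrist view has the red knob between the jaws at (0.439, 0.221). Gripping red.

Call:
jog_arm --twist '[[0,0,0],[0,0,0],[0,0,0],[0,0,0],[0,0,0],[0,0,0],[0,0,0],[0,0,0],[0,0,0],[0,0,0],[0,0,0]]' --linear '[[0.2,0,1],[0,0,1.5],[0,0,1.5],[0,0,1.5],[0,0,1.5],[0,0,1.5],[0,0,1.5],[0,0,1.5],[0,0,1.0],[0,0,0.55],[0,0,0]]' --jaw '[5.5,5.5,5.5,5.5,5.5,5.5,5.5,5.5,5.5,5.5,5.5]'

```text
time: 22.9
tcp_pos: [0.439, 0.2213, 0.1207]
tcp_rot: [-2.222, -2.221, 0.001]
contact_force: [0.7, 0.7, -0.4]
finger_gap: 0.055
```

Call:
jog_arm --twist '[[0,0,0],[0,0,0],[0,0,0],[0,0,0],[0,0,0],[0,0,0],[0,0,0],[0,0,0]]' --linear '[[0,0,0],[0,0,0],[0,0,0],[0,0,0],[0,0,0],[0,0,0],[0,0,0],[0,0,0]]' --jaw '[4.5,4,3.5,3,2.5,2.5,2.5,2.5]'

```text
time: 23.7
tcp_pos: [0.4393, 0.2214, 0.1219]
tcp_rot: [2.222, 2.22, 0.001]
contact_force: [-2.6, -1.0, 8.1]
finger_gap: 0.0307
```

Call:
jog_arm --twist '[[0,0,0],[0,0,0],[0,0,0],[0,0,0],[0,0,0],[0,0,0],[0,0,0],[0,0,0],[0,0,0],[0,0,0],[0,0,0]]' --linear '[[0,0,-0.3],[0,0,-0.7],[0,0,-1.5],[0,0,-1.5],[0,0,-1.5],[0,0,-1.5],[0,0,-1.5],[0,0,-1],[0,0,-0.5],[0,0,0],[0,0,0]]' --jaw '[2.5,2.5,2.5,2.5,2.5,2.5,2.5,2.5,2.5,2.5,2.5]'

```text
time: 24.8
tcp_pos: [0.439, 0.2211, 0.2209]
tcp_rot: [-2.222, -2.22, 0.001]
contact_force: [-0.2, -0.3, -8.2]
finger_gap: 0.031
```

Call:
jog_arm --twist '[[0,0,0],[0,0,0],[0,0,0],[0,0,0],[0,0,0],[0,0,0],[0,0,0],[0,0,0],[0,0,0],[0,0,0],[0,0,0],[0,0,0],[0,0,0],[0,0,0]]' --linear '[[-0.3,0.5,0],[-0.6,1,0],[-1,2,0],[-1.4,2.3,0],[-1.4,2.4,0],[-1.4,2.4,0],[-1.4,2.4,0],[-1.3,2.3,0],[-1,1.8,0],[-0.6,1.1,0],[-0.4,0.7,0],[-0.2,0.4,0],[0,0,0],[0,0,0]]' --jaw '[2.5,2.5,2.5,2.5,2.5,2.5,2.5,2.5,2.5,2.5,2.5,2.5,2.5,2.5]'

```text
time: 26.2
tcp_pos: [0.6317, 0.1118, 0.2214]
tcp_rot: [-2.221, -2.222, -0.0]
contact_force: [-0.3, 0.3, -8.5]
finger_gap: 0.0306
```

Call:
jog_arm --twist '[[0,0,0],[0,0,0],[0,0,0],[0,0,0],[0,0,0],[0,0,0],[0,0,0],[0,0,0],[0,0,0]]' --linear '[[0,0,0.8],[0,0,1.5],[0,0,1.5],[0,0,1.5],[0,0,1.2],[0,0,1],[0,0,0.5],[0,0,0],[0,0,0]]' --jaw '[2.5,2.5,2.5,2.5,2.5,2.5,2.5,2.5,2.5]'

```text
time: 27.1
tcp_pos: [0.6325, 0.1113, 0.1417]
tcp_rot: [2.222, 2.221, 0.001]
contact_force: [-0.7, -0.1, -7.6]
finger_gap: 0.0304
```

```bash
python3 -c "
from meas import *
print(manip.sense()['tcp_pos'])
cap('scene','s7'); cap('top','t7')
a=cv2.imread('pics/s7.png')[110:230,260:420];b=cv2.imread('pics/t7.png')[140:260,150:310]
cv2.imwrite('pics/c7.png',cv2.resize(np.vstack([a,b]),None,fx=2.5,fy=2.5,interpolation=cv2.INTER_CUBIC))
"
```

```text
[0.63245845 0.11133632 0.14173879]
```

View pics/c7.png

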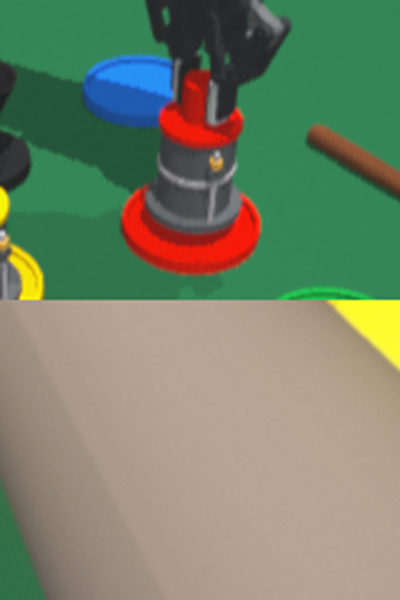

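The crop shows the red mould centred over the red tray (the arm hides it in the top view). Lowering.

Call:
jog_arm --twist '[[0,0,0],[0,0,0],[0,0,0],[0,0,0],[0,0,0],[0,0,0],[0,0,0],[0,0,0],[0,0,0],[0,0,0]]' --linear '[[0,0,0.5],[0,0,0.4],[0,0,0.3],[0,0,0.2],[0,0,0.2],[0,0,0.1],[0,0,0.1],[0,0,0.1],[0,0,0.1],[0,0,0]]' --jaw '[2.5,2.5,2.5,2.5,2.5,2.5,2.5,2.5,2.5,2.5]'

```text
time: 28.2
tcp_pos: [0.6323, 0.1113, 0.1221]
tcp_rot: [2.222, 2.22, 0.0]
contact_force: [-4.6, -1.6, 4.3]
finger_gap: 0.0307
```

Call:
jog_arm --twist '[[0,0,0],[0,0,0],[0,0,0],[0,0,0],[0,0,0],[0,0,0],[0,0,0],[0,0,0],[0,0,0],[0,0,0],[0,0,0],[0,0,0],[0,0,0]]' --linear '[[0,0,-0.05],[0,0,0],[0,0,0],[0,0,0],[0,0,0],[0,0,0],[0,0,-1.5],[0,0,-2],[0,0,-2],[0,0,-2],[0,0,-2],[0,0,-2],[0,0,-1.5]]' --jaw '[3,3.5,4,4.5,5,5.5,5.5,5.5,5.5,5.5,5.5,5.5,5.5]'

```text
time: 29.5
tcp_pos: [0.6324, 0.1114, 0.2543]
tcp_rot: [2.221, 2.22, 0.002]
contact_force: [0.8, 0.6, -0.6]
finger_gap: 0.0551
```

Call:
jog_arm --twist '[[0,0,0],[0,0,0],[0,0,0],[0,0,0],[0,0,0],[0,0,0],[0,0,0],[0,0,0],[0,0,0],[0,0,0],[0,0,0],[0,0,0],[0,0,0],[0,0,0]]' --linear '[[-1.5,-1,0],[-2.5,-1.6,0],[-3,-1.8,0],[-3,-1.8,0],[-3,-1.8,0],[-3,-1.8,0],[-3,-1.8,0],[-3,-1.8,0],[-3,-1.8,0],[-2.5,-1.6,0],[-2,-1.4,0],[-2,-1.2,0],[0,0,0],[0,0,0]]' --jaw '[5.5,5.5,5.5,5.5,5.5,5.5,5.5,5.5,5.5,5.5,5.5,5.5,5.5,5.5]'

```text
time: 30.9
tcp_pos: [0.4372, -0.204, 0.2517]
tcp_rot: [-2.224, -2.219, 0.0]
contact_force: [0.7, 0.5, 0.6]
finger_gap: 0.0551
```

```bash
python3 -c "
from meas import *
wrist('w8'); cap('scene','s8'); cap('top','t8'); report('s8','scene'); report('t8','top')
p=cv2.imread('pics/t8.png');d=np.load('pics/t8.npy');W=cloud('top',d)
m=(W[...,2]>.085)&(W[...,2]<.12)&(abs(W[...,0]-.46)<.1)&(abs(W[...,1]-.02)<.08)&(d>0)
print('funnel',cv2.minEnclosingCircle(W[m][:,:2].astype(np.float32)),W[m][:,2].max())" | egrep -v 'green|grey'
```

```text
tcp [ 0.4372 -0.204   0.2517]
blue disc px [281. 187.] n 2578 encl [ 0.4383 -0.2032] 0.0332 z95 0.0949
blue knob px [281. 204.] n 1238 encl [ 0.4379 -0.2032] 0.0159 z95 0.1287
yellow tray px [517.  82.] n 1225 encl [ 0.7151 -0.0743] 0.1124 z95 0.0178
yellow tray px [378.  62.] n 1007 encl [ 0.5616 -0.0877] 0.0508 z95 0.0139
yellow tray px [432. 113.] n 81 encl [ 0.6095 -0.1263] 0.0253 z95 0.0134
yellow disc px [421.  71.] n 191 encl [ 0.5815 -0.085 ] 0.0315 z95 0.0938
yellow disc px [433.  62.] n 449 encl [ 0.5807 -0.0812] 0.0189 z95 0.099
yellow knob px [453.  68.] n 212 encl [ 0.5884 -0.0836] 0.0158 z95 0.1271
scene red tray px [336. 205.] n 761 encl [0.6345 0.1114] 0.0588 mean [0.6476 0.098  0.0096] zmax 0.0142
scene red disc px [339. 169.] n 408 encl [0.6347 0.1121] 0.033 mean [0.642  0.1044 0.0933] zmax 0.0973
scene red knob px [340. 153.] n 167 encl [0.6341 0.1126] 0.0167 mean [0.6374 0.1094 0.1258] zmax 0.1287
scene blue tray px [314. 146.] n 959 encl [0.444  0.2188] 0.0599 mean [0.4424 0.2162 0.0085] zmax 0.0137
scene blue disc px [151. 180.] n 443 encl [ 0.4402 -0.202 ] 0.03
[... 1165 characters left out ...]
 -0.2024] 0.033 mean [ 0.438  -0.1985  0.0936] zmax 0.0959
top blue knob px [406. 308.] n 316 encl [ 0.4383 -0.202 ] 0.0162 mean [ 0.4383 -0.2012  0.1271] zmax 0.1296
top yellow tray px [314. 153.] n 4022 encl [ 0.7594 -0.0716] 0.0807 mean [ 0.7552 -0.0687  0.0117] zmax 0.0188
top yellow tray px [323. 237.] n 1188 encl [ 0.5902 -0.0848] 0.0606 mean [ 0.5779 -0.0793  0.0101] zmax 0.0155
top yellow disc px [327. 224.] n 700 encl [ 0.5899 -0.0822] 0.033 mean [ 0.5866 -0.0806  0.0937] zmax 0.0959
top yellow knob px [330. 219.] n 269 encl [ 0.5898 -0.0822] 0.0161 mean [ 0.5888 -0.0816  0.1272] zmax 0.1297
funnel ((0.44985127449035645, 0.02138533815741539), 0.03562657907605171) 0.09972491103923614
```

View pics/s8.png

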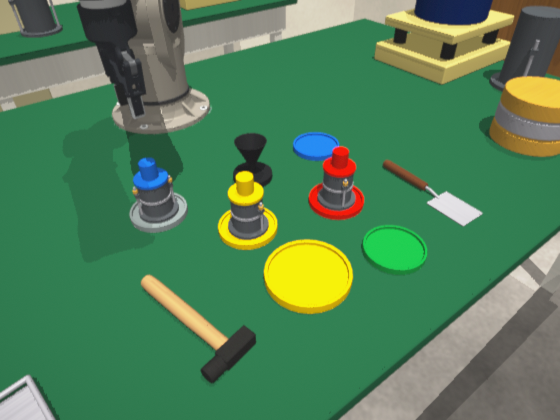

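The scene shows red in the red tray (339,180), yellow in the yellow tray (246,205), and the blue tray empty (314,146). The funnel is at (0.450, 0.021), 0.097 m high, so I will carry blue well above it. Gripping blue.

Call:
jog_arm --twist '[[0,0,0],[0,0,0],[0,0,0],[0,0,0],[0,0,0],[0,0,0],[0,0,0],[0,0,0],[0,0,0],[0,0,0],[0,0,0]]' --linear '[[0.1,0.05,1],[0,0,1.5],[0,0,1.5],[0,0,1.5],[0,0,1.5],[0,0,1.5],[0,0,1.5],[0,0,1.5],[0,0,1.0],[0,0,0.6],[0,0,0]]' --jaw '[5.5,5.5,5.5,5.5,5.5,5.5,5.5,5.5,5.5,5.5,5.5]'

```text
time: 32.15
tcp_pos: [0.4382, -0.2023, 0.1201]
tcp_rot: [-2.221, -2.22, 0.0]
contact_force: [-0.4, 0.2, 0.4]
finger_gap: 0.0548
```

Call:
jog_arm --twist '[[0,0,0],[0,0,0],[0,0,0],[0,0,0],[0,0,0],[0,0,0],[0,0,0],[0,0,0]]' --linear '[[0,0,0],[0,0,0],[0,0,0],[0,0,0],[0,0,0],[0,0,0],[0,0,0],[0,0,0]]' --jaw '[4.5,4,3.5,3,2.5,2.5,2.5,2.5]'

```text
time: 32.95
tcp_pos: [0.4384, -0.2029, 0.1214]
tcp_rot: [2.222, 2.22, -0.0]
contact_force: [-3.6, 0.2, 7.5]
finger_gap: 0.0304
```

Call:
jog_arm --twist '[[0,0,0],[0,0,0],[0,0,0],[0,0,0],[0,0,0],[0,0,0],[0,0,0],[0,0,0],[0,0,0],[0,0,0],[0,0,0],[0,0,0],[0,0,0],[0,0,0],[0,0,0]]' --linear '[[0,0,-0.3],[0,0,-0.7],[0,0,-1.5],[0,0,-1.5],[0,0,-1.5],[0,0,-1.5],[0,0,-1.5],[0,0,-1.5],[0,0,-1.5],[0,0,-1.5],[0,0,-1.5],[0,0,-1],[0,0,-0.5],[0,0,0],[0,0,0]]' --jaw '[2.5,2.5,2.5,2.5,2.5,2.5,2.5,2.5,2.5,2.5,2.5,2.5,2.5,2.5,2.5]'

```text
time: 34.45
tcp_pos: [0.4382, -0.2026, 0.2803]
tcp_rot: [-2.222, -2.22, 0.0]
contact_force: [-0.1, -0.1, -6.4]
finger_gap: 0.0308
```

Call:
jog_arm --twist '[[0,0,0],[0,0,0],[0,0,0],[0,0,0],[0,0,0],[0,0,0],[0,0,0],[0,0,0],[0,0,0],[0,0,0],[0,0,0],[0,0,0],[0,0,0],[0,0,0],[0,0,0],[0,0,0],[0,0,0],[0,0,0],[0,0,0],[0,0,0]]' --linear '[[0.5,0,0],[1.2,0.2,0],[2,0.4,0],[2.6,0.6,0],[2.8,0.6,0],[2.8,0.6,0],[2.8,0.4,0],[2.8,0.2,0],[2.8,0,0],[2.8,0,0],[2.8,-0.2,0],[2.8,-0.4,0],[2.8,-0.6,0],[2.8,-0.6,0],[2.6,-0.5,0],[2.2,-0.3,0],[1.5,0,0],[0.9,0,0],[0.5,0,0],[0,0,0]]' --jaw '[2.5,2.5,2.5,2.5,2.5,2.5,2.5,2.5,2.5,2.5,2.5,2.5,2.5,2.5,2.5,2.5,2.5,2.5,2.5,2.5]'

```text
time: 36.45
tcp_pos: [0.4425, 0.2177, 0.2807]
tcp_rot: [-2.221, -2.221, 0.0]
contact_force: [0.7, -0.1, -5.3]
finger_gap: 0.0302
```

Call:
jog_arm --twist '[[0,0,0],[0,0,0],[0,0,0],[0,0,0],[0,0,0],[0,0,0],[0,0,0],[0,0,0],[0,0,0],[0,0,0],[0,0,0],[0,0,0],[0,0,0]]' --linear '[[0,0,0.8],[0,0,1.5],[0,0,1.5],[0,0,1.5],[0,0,1.5],[0,0,1.5],[0,0,1.5],[0,0,1.5],[0,0,1.2],[0,0,1],[0,0,0.5],[0,0,0],[0,0,0]]' --jaw '[2.5,2.5,2.5,2.5,2.5,2.5,2.5,2.5,2.5,2.5,2.5,2.5,2.5]'

```text
time: 37.75
tcp_pos: [0.443, 0.2175, 0.1412]
tcp_rot: [2.222, 2.221, 0.001]
contact_force: [-0.4, -0.4, -6.2]
finger_gap: 0.0306
```

```bash
python3 -c "
from meas import *
print(manip.sense()['tcp_pos'])
cap('scene','s9'); cap('top','t9')
a=cv2.imread('pics/s9.png')[70:190,240:400];b=cv2.imread('pics/t9.png')[250:370,100:260]
cv2.imwrite('pics/c9.png',cv2.resize(np.vstack([a,b]),None,fx=2.5,fy=2.5,interpolation=cv2.INTER_CUBIC))
"
```

```text
[0.44296608 0.21754783 0.1411935 ]
```

View pics/c9.png

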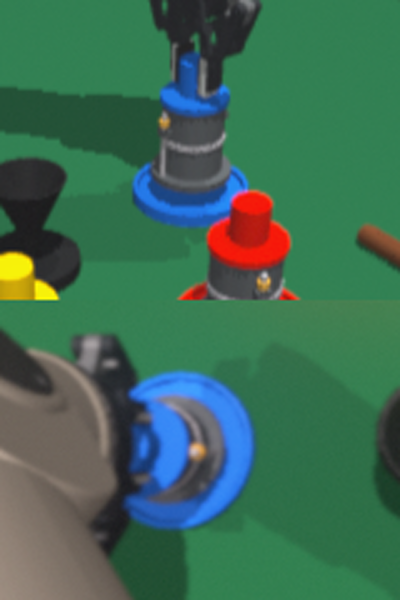

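The crop shows blue centred over the blue tray in both views. Lowering.

Call:
jog_arm --twist '[[0,0,0],[0,0,0],[0,0,0],[0,0,0],[0,0,0],[0,0,0],[0,0,0],[0,0,0],[0,0,0],[0,0,0]]' --linear '[[0,0,0.5],[0,0,0.4],[0,0,0.3],[0,0,0.2],[0,0,0.2],[0,0,0.1],[0,0,0.1],[0,0,0.1],[0,0,0.1],[0,0,0]]' --jaw '[2.5,2.5,2.5,2.5,2.5,2.5,2.5,2.5,2.5,2.5]'

```text
time: 38.85
tcp_pos: [0.4428, 0.2176, 0.1215]
tcp_rot: [2.222, 2.221, 0.0]
contact_force: [-5.7, -2.7, 9.1]
finger_gap: 0.0306
```

Seated. Releasing, rising, and moving clear so the cameras can check.

Call:
jog_arm --twist '[[0,0,0],[0,0,0],[0,0,0],[0,0,0],[0,0,0],[0,0,0],[0,0,0],[0,0,0],[0,0,0],[0,0,0],[0,0,0],[0,0,0],[0,0,0]]' --linear '[[0,0,-0.05],[0,0,0],[0,0,0],[0,0,0],[0,0,0],[0,0,0],[0,0,-1.5],[0,0,-2],[0,0,-2],[0,0,-2],[0,0,-2],[0,0,-2],[0,0,-1.5]]' --jaw '[3,3.5,4,4.5,5,5.5,5.5,5.5,5.5,5.5,5.5,5.5,5.5]'

```text
time: 40.15
tcp_pos: [0.4428, 0.2177, 0.2535]
tcp_rot: [2.221, 2.221, 0.002]
contact_force: [0.0, 0.7, -0.2]
finger_gap: 0.0552
```

Call:
jog_arm --twist '[[0,0,0],[0,0,0],[0,0,0],[0,0,0],[0,0,0],[0,0,0],[0,0,0],[0,0,0],[0,0,0],[0,0,0],[0,0,0],[0,0,0]]' --linear '[[1,0,0],[2,0,0],[2.5,0,0],[2.5,0,0],[2.5,0,0],[2.5,0,0],[2.5,0,0],[2.5,0,0],[2,0,0],[1,0,0],[0,0,0],[0,0,0]]' --jaw '[5.5,5.5,5.5,5.5,5.5,5.5,5.5,5.5,5.5,5.5,5.5,5.5]'

```text
time: 41.35
tcp_pos: [0.4428, 0.4267, 0.251]
tcp_rot: [2.222, 2.221, -0.001]
contact_force: [-0.1, 0.7, 0.5]
finger_gap: 0.055
```

```bash
python3 -c "
from meas import *
cap('scene','s10'); cap('top','t10'); report('s10','scene'); report('t10','top')
for t in ('t0','t10'): pass
d0=cv2.imread('pics/top0.png');d1=cv2.imread('pics/t10.png')
for t in ('top0','t10'):
  d=np.load(f'pics/{t}.npy');W=cloud('top',d)
  m=(W[...,2]>.085)&(W[...,2]<.12)&(abs(W[...,0]-.46)<.1)&(abs(W[...,1]-.02)<.08)&(d>0)
  print('funnel',W[m].mean(0).round(4))
cv2.imwrite('pics/v10.png',np.vstack([cv2.resize(cv2.imread('pics/s10.png'),None,fx=.7,fy=.7),cv2.resize(d1,None,fx=.7,fy=.7)]))
" | egrep 'tray|knob|funnel'|egrep -v 'green'
```

```text
scene red tray px [336. 205.] n 765 encl [0.6342 0.1108] 0.0586 mean [0.6478 0.0978 0.0095] zmax 0.0143
scene red knob px [340. 153.] n 167 encl [0.6347 0.1115] 0.0161 mean [0.6371 0.1093 0.1257] zmax 0.1287
scene blue tray px [313. 150.] n 411 encl [0.4458 0.218 ] 0.0593 mean [0.4548 0.2001 0.0092] zmax 0.014
scene blue knob px [317. 103.] n 113 encl [0.4447 0.2191] 0.0176 mean [0.4478 0.2151 0.1252] zmax 0.1283
scene yellow tray px [247. 233.] n 942 encl [ 0.5909 -0.0824] 0.0587 mean [ 0.606  -0.0945  0.0097] zmax 0.0145
scene yellow tray px [308. 276.] n 5150 encl [ 0.7577 -0.0678] 0.0771 mean [ 0.7612 -0.0713  0.0116] zmax 0.0183
scene yellow knob px [244. 179.] n 213 encl [ 0.5919 -0.0808] 0.0169 mean [ 0.5948 -0.0835  0.1262] zmax 0.1289
scene grey tray px [320. 147.] n 75 encl [0.4462 0.2183] 0.0379 mean [0.4654 0.2136 0.0165] zmax 0.0237
scene grey tray px [453. 207.] n 626 encl [0.7845 0.2909] 0.0621 mean [0.7962 0.2902 0.0031] zmax 0.0072
scene grey tray px [158. 212.] n 1818 encl [ 0.4396 -0.2022] 0.059 mean [ 0.4408 -0.2036  0.0091] zmax 0.0142
scene grey tray px [340. 20
[... 924 characters left out ...]
0154
top yellow knob px [330. 219.] n 271 encl [ 0.5893 -0.082 ] 0.0162 mean [ 0.5887 -0.0816  0.1272] zmax 0.1298
top grey tray px [510. 135.] n 928 encl [ 0.7721 -0.4918] 0.1043 mean [ 0.7914 -0.4854  0.0117] zmax 0.0212
top grey tray px [145. 140.] n 1200 encl [0.7851 0.295 ] 0.0636 mean [0.7952 0.2904 0.0033] zmax 0.0061
top grey tray px [242. 213.] n 107 encl [0.6286 0.0844] 0.025 mean [0.628  0.0808 0.0165] zmax 0.0253
top grey tray px [390. 308.] n 2968 encl [ 0.4377 -0.2028] 0.0582 mean [ 0.4372 -0.203   0.0086] zmax 0.0142
top grey tray px [183. 299.] n 165 encl [0.4523 0.2028] 0.0332 mean [0.4604 0.1938 0.0161] zmax 0.0208
funnel [0.4493 0.0216 0.0928]
funnel [0.4495 0.0217 0.0928]
```

View pics/v10.png

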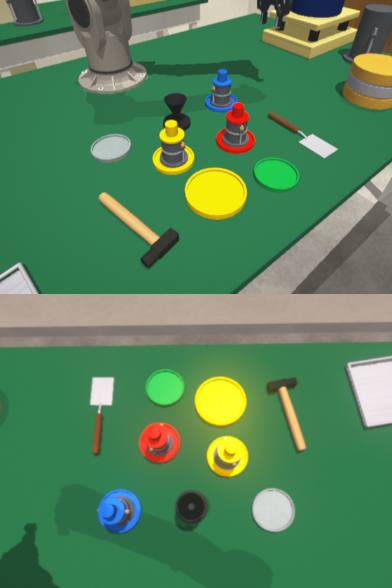

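The picture shows each mould upright in the tray of its own colour, knob tops at z≈0.128 and within 3 mm of the tray centres. The spare tray is empty, the bystanders have not moved, and the arm is clear.

```bash
python3 -c "
from bench import manip
print(manip.job_done())"
```

```text
the job is handed in; nothing more can be done
None
```

The red, blue and yellow moulds each stand upright in the tray of their own colour, and I handed the job in at about 41.5 s, within the 115 s limit. I moved blue to the spare tray, yellow to the small yellow tray, red to the red tray, then blue over the funnel to the blue tray. I lowered each one slowly until the measured force showed contact, then opened the jaws.

**Last checks (scene and top cameras):**
- **Moulds:** knob tops are at about z = 0.128 m, as expected for a mould flat on a tray floor. Knob centres are within 3 mm of the tray centres, and the feet have 13 mm of play inside the rim.
- **Spare tray:** it is empty.
- **Bystanders:** the funnel stayed within 0.2 mm and the scraper within about 1 mm. The mallet I compared only by eye, and it looks the same as at the start.
- **Forces:** the highest I read was about 12 N, at a set-down. I only saw values at the end of each move, not the peaks in between.

The two cameras disagreed by 2–3 mm, close to their stated calibration error. In one wrist picture a shadow upset the yellow cap reading, so I used the scene camera there. No check failed.

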